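Strip the press mould onto its rests

ROBOT

A 6-joint arm with a two-finger parallel gripper is mounted at the origin on the work surface. World frame = base frame: x ahead of the robot, y to its left, z up, the work surface at z = 0. Lengths are in m, angles in rad, forces in N, time in s.
With the tool pointing down it reaches from about 0.25 to 0.775 m from the base axis. Payload 4 kg.
Tool frame: the origin (TCP) lies between the finger pads; the fingertips stand 25 mm ahead of it and the grasp point (between the pads) lies 6 mm ahead of it (robot.tip_reach is the distance from the TCP to the fingertips, in m); z points along the fingers, y is the line along which they close (so a half turn about z gives the same grasp; the last joint's range is limited). The gripper opens to 94 mm and grips with 3 to 60 N. Pads are 16 mm wide; open, the fingers measure 119 mm over their backs; the gripper's body (75 mm by 177 mm) begins 78 mm behind the grasp point.
Start: joints at [1.09, 0.087, 1.371, -0, 1.684, -0.103], TCP at [0.203, 0.511, 0.231] pointing down, gripper open.
Joint ranges: [-3.1, 3.1], [-0.76, 2.03], [0.27, 2.55], [-1.08, 4.22], [0.17, 2.65], [-2.57, 2.57]. Speed limits (rad/s): [2.79, 2.79, 3.14, 3.14, 3.14, 3.14].

INTERFACE

Orientations are given as [roll, pitch, yaw] about the fixed x, y, z axes, in that order (R = Rz(yaw) Ry(pitch) Rx(roll)).
In Python, from bench import sensors, snapshot, camera_info, ticket, robot gives the robot as it stands.
- The arm moves only by the tool arm_command, never from a script. Its argument "plan" is a list of rows, each an object with "grip": the closure, from -1 (fully open) to 1 (shut); "slide": the shift along the tool's x, y, z normalised to -1 to 1, where 1 is 500 mm, a list of three; "spin": the turn about the tool's z normalised to -1 to 1, where 1 is 5 degrees. A call has 1 to 10 rows; each row shifts and turns the commanded pose from where the row before left it, along the tool's axes as they then stand; what a row does not reach is not made up. A row lasts 1/8 s, in which the tool goes at most 62.5 mm and 10.7 degrees, less where a joint would pass 70% of its speed; a pose out of reach is approached as far as the arm can. A call with a number of a shift or a turn outside -1 to 1 is refused whole. A call with a gripper value outside its range is refused whole. The fingers move at their own pace and stop on an object; the grip force is fixed at half the most. Time passes only in rows, so rows that do not move let the fingers close. It gives the time, the measured TCP pose, the force, the opening and the grip force at its end, in the units of the state.
- sensors.get_obs(): the state, without advancing time (a new reading comes with each control period).
- snapshot(name): name is "side" or "top"; returns the picture (420x560x3 uint8, red, green, blue); there is no depth.
- camera_info(name): a dict with "fx", "fy", "cx", "cy" (pixels), "k1" (the pictures are not rectified: a ray, as slopes to the right and down, at radius r is drawn at 1 + k1 r^2 times it, then the intrinsics apply), "position" and "rotation" of the camera in the world. Camera axes: x right, y up, looking along -z (the intrinsics and any distortion apply to the point x, -y, -z); pixel columns grow to the right and rows downward; lengths in m; the calibration is good to about 2 mm. A picture is of the moment at which its call begins. camera_info takes no time and is no camera call.
- ticket.close_job(): hands the job in; it is judged then, once.
The state is a dict: "time": time; "joint_positions": joint angles; "qvel": joint speeds; "joint_torque": joint torques, N m; "tool_pos": TCP position; "ee_rot": TCP orientation; "wrist_force": force on the tool from outside, world axes, zero at the start; "wrist_torque": the same for the moment, N m; "width": finger opening in m; "finger_force": force on a finger pad.
Only numpy, scipy, OpenCV 4.12 (cv2) and the standard library are available. Lean on these libraries where they do the work, as an engineer would, in place of code of your own. Each camera call takes 0.05 s, during which the arm holds its last target. There are 200 camera calls.

TASK

Take apart the press mould that is stacked on the round stand, from the top down, and set each part down (do not drop it) on its own rest: the plunger nose down in the bored block, the cap ring flat over the steel post, the mould body upright in the round dish, and the bottom plate flat, lengthwise and centred on the bearer between its two end stops. Leave every part at rest on its rest, and do not disturb the glass candlestick.

Things in the scene. Friction and masses are not known exactly. Their poses are not given: they have to be found in the camera images.
- plunger: Topmost part of the stack, bright steel, about 0.24 kg: an upright round shank 26 mm in diameter and 30 mm tall (the grip) above a round flange 44 mm in diameter and 8 mm thick, above a nose that tapers from 22 mm in diameter at the flange to 10 mm at its tip, 24 mm below the flange. Origin: centre of the flange's underside; z up along the shank; top of the shank 38 mm above the origin. In the stack the flange lies on the cap ring.
- cap_ring: Second part of the stack, a bright steel ring: flange 54 mm in outer diameter and 12 mm thick, through bore 28 mm, with a spigot 35 mm in outer diameter and 5 mm deep beneath the flange, which sits loosely in the mould body's bore. Origin: on the axis at the underside of the spigot, so the flange spans 5 to 17 mm above the origin. About 0.16 kg. It rests flat on its spigot.
- mould_body: Third part, a dark iron barrel 64 mm in outer diameter and 42 mm tall with a 38 mm through bore; two lugs 14 mm wide and 14 mm tall stick out along its +x and -x to 46 mm from the axis, centred 22 mm above its underside; its y sides are clear. Origin: centre of the underside, z up. About 0.66 kg. In the stack it stands on the bottom plate, loosely round the plate's boss.
- bottom_plate: Lowest part, a dark iron plate 104 mm (x) by 58 mm (y) by 14 mm thick with a round boss 34 mm in diameter rising 8 mm from the middle of its top. Origin: centre of the underside, z up. About 0.64 kg. It lies flat on the stand.
- stand: Fixed round mould stand under the stack: grey disc 126 mm in diameter, its flat top 40 mm above the table, on a grey foot. Origin: centre of the foot's underside, on the table.
- plunger_rest: Fixed square wooden block, 84 by 84 mm, 40 mm tall, with one upright through bore of 32 mm in its middle. The plunger's nose goes into the bore and its flange lies on the block's top. Origin: centre of the underside, on the table.
- ring_rest: Fixed round wooden foot 84 mm in diameter and 25 mm tall, with an upright steel post 14 mm in diameter in its middle, the round-nosed top of the post 53 mm above the table. The ring goes over the post and lies on the wood. Origin: centre of the underside, on the table.
- body_rest: Fixed round wooden dish 100 mm in outer diameter, 30 mm tall; its round recess is 82 mm across, its floor 20 mm above the table. The mould body stands on this floor, any way round (the lugs clear the rim). Origin: centre of the underside, on the table.
- plate_rest: Fixed wooden bearer, 148 mm long (its x) and 36 mm wide (its y), top 24 mm above the table, with a stop 12 mm thick and 10 mm high across each end (124 mm between the stops) and two cross feet 74 mm long and 12 mm tall under the ends, centred 60 mm either side of the middle. The plate, wider than the bearer, lies along it on its top between the stops, either way round. Origin: centre of the underside, on the table.
- candlestick: Bystander: a squat pressed-glass candlestick, foot 82 mm in diameter, 84 mm tall, loose and upright. Origin: centre of the underside. Leave it where it is.
There are look-alikes about, which are no part of the job. Leave any blue, green or red look-alike of the ring_rest alone.

How it is judged:
By the outcome, as a careful person would: the job done as asked, in the order asked, and still so for the second after the job is handed in, with the robot touching nothing.
It also fails if it takes over 128 s, if anything falls off the work surface, if the arm or the gripper's body presses on something with over 40 N, if the wrist force passes 120 N, or if a joint passes its speed limit or range.

## Working session

There is one attempt and no reset: what is moved stays moved. The work goes in short steps, Python scripts to look and compute and a tool call to move; the robot and the scene stay as the last step left them, time stands still between calls to the robot, and variables do not carry over. Pictures are saved under pics/ and viewed, at most 14 in all, crops included, and the job is handed in when it is done.

Besides the shell and the picture viewer there is one more tool, called after "Request:" in YAML: its name, and indented under it one key for each argument. arm_command: Moves the arm, as the interface text tells. Scaled input: -1 to 1 covers 500 mm each way for a shift and 5 degrees each way for a turn. Its arguments: {"type":"object","properties":{"plan":{"type":"array","items":{"type":"object","properties":{"grip":{"type":"number"},"slide":{"type":"array","items":{"type":"number"}},"spin":{"type":"number"}}}}},"required":["plan"]}

```bash
ls; mkdir -p pics; python3 - <<'E'
from bench import sensors, snapshot, camera_info
import cv2
for n in("side","top"):
    cv2.imwrite(f"pics/{n}0.png",cv2.cvtColor(snapshot(n),cv2.COLOR_RGB2BGR))
    print(n,camera_info(n))
print(sensors.get_obs())
E
```

```text
pics
side {'fx': 462.82123483613464, 'fy': 462.82123483613464, 'cx': 277.43533113787424, 'cy': 210.22894566759157, 'k1': -0.13893611983887813, 'position': array([ 0.28001789, -0.65053729,  0.77996109]), 'rotation': array([ 0.78270296,  0.0075147 , -0.36079519])}
top {'fx': 479.7947423452345, 'fy': 479.7947423452345, 'cx': 276.51648329878367, 'cy': 212.3240624503034, 'k1': 0.053132663813976404, 'position': array([0.35982024, 0.00182992, 0.97929857]), 'rotation': array([ 0.17287069,  0.00513876, -1.54691496])}
{'time': 0.1, 'joint_positions': array([ 1.08987867e+00,  8.78945308e-02,  1.37206525e+00, -2.11969290e-05,
        1.68364338e+00, -1.03120933e-01]), 'qvel': array([-1.40080553e-03, -1.49415831e-03, -4.83084478e-03,  2.45340589e-05,
        8.01615256e-04,  1.19188942e-04]), 'joint_torque': array([ 2.37439912e-03, -3.41253126e+01, -3.03301978e+01,  7.20875454e-02,
        3.03705095e-02, -9.03192426e-05]), 'tool_pos': array([0.2026937 , 0.51080644, 0.22943307]), 'ee_rot': array([-3.13959066e+00, -1.86002721e-04,  2.76379338e+00]), 'wrist_force': array([0.57447509, 0.2653313 , 0.32568626]), 'wrist_torque': array([-0.00196803,  0.0184464 , -0.03341621]), 'finger_force': 0.0, 'width': 0.09364259930107645}
```

View pics/top0.png

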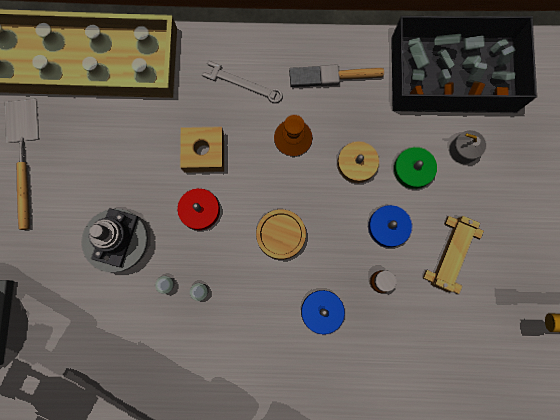

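View pics/side0.png

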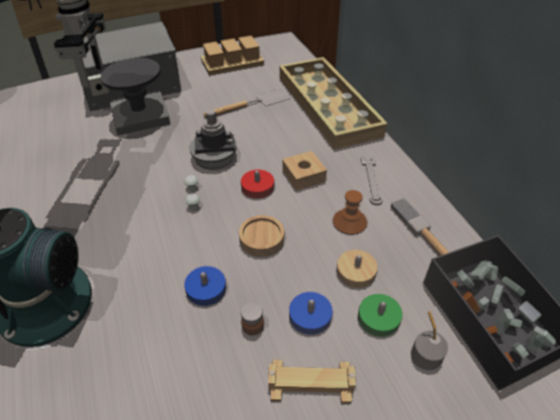

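Candidates (top picture):
- **Stack:** (110,235).
- **Ring rest:** the wooden disc with a post at (358,162). Its look-alikes are red (198,208), blue (390,225) and (323,312), and green (415,167).
- **Other rests:** bored block (202,148), dish (282,234), bearer (455,254).
- **Candlestick:** amber, (293,135).

Next I'll check these in close crops.

```bash
cat > h.py <<'E'
import numpy as np, cv2
from scipy.spatial.transform import Rotation as R
from bench import sensors, snapshot, camera_info
def cam(n):
    c=camera_info(n); Rm=R.from_euler('xyz',c['rotation']).as_matrix()
    K=np.array([[c['fx'],0,c['cx']],[0,c['fy'],c['cy']],[0,0,1]]); D=np.array([c['k1'],0,0,0])
    return K,D,Rm@np.diag([1,-1,-1]),c['position']
def ray(n,uv):
    K,D,M,p=cam(n); q=cv2.undistortPoints(np.array([[uv]],float),K,D)[0,0]
    return p,M@[q[0],q[1],1]
def onz(n,uv,z):
    p,d=ray(n,uv); return p+d*(z-p[2])/d[2]
def proj(n,X):
    K,D,M,p=cam(n); X=np.atleast_2d(X).astype(float)
    return cv2.projectPoints((X-p)@M,np.zeros(3),np.zeros(3),K,D)[0][:,0]
def tri(a,b):
    (p,d),(q,e)=ray('top',a),ray('side',b)
    s=np.linalg.lstsq(np.c_[d,-e],q-p,rcond=None)[0]; A=p+s[0]*d;B=q+s[1]*e
    return (A+B)/2,np.linalg.norm(A-B)
def ring(c,r,z,n=72):
    a=np.linspace(0,2*np.pi,n); return np.c_[c[0]+r*np.cos(a),c[1]+r*np.sin(a),a*0+z]
def crop(im,x,y,w,h,s): return cv2.resize(im[y:y+h,x:x+w],None,fx=s,fy=s,interpolation=cv2.INTER_CUBIC)
E
python3 - <<'E'
from h import *
t=cv2.imread('pics/top0.png');s=cv2.imread('pics/side0.png')
cv2.imwrite('pics/c1.png',np.hstack([crop(t,70,195,80,80,5),crop(s,174,100,80,80,5)]))
a=np.hstack([crop(t,170,115,65,65,4),crop(t,250,200,65,65,4),crop(t,326,130,65,65,4)])
b=np.hstack([crop(t,415,205,75,85,4), crop(s,260,350,100,56,4)[:340]  if 0 else np.pad(crop(s,260,350,100,60,4),((0,100),(0,0),(0,0))),np.zeros((340,80,3),np.uint8)])
cv2.imwrite('pics/c2.png',np.vstack([a,b]))
E
```

```text
(no output)
```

View pics/c1.png

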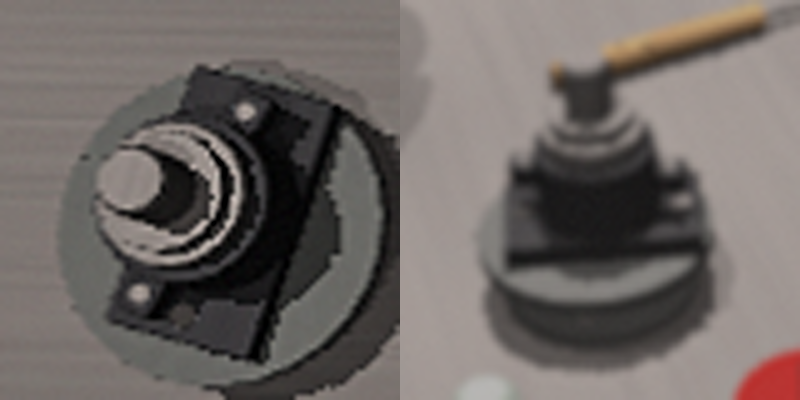

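View pics/c2.png

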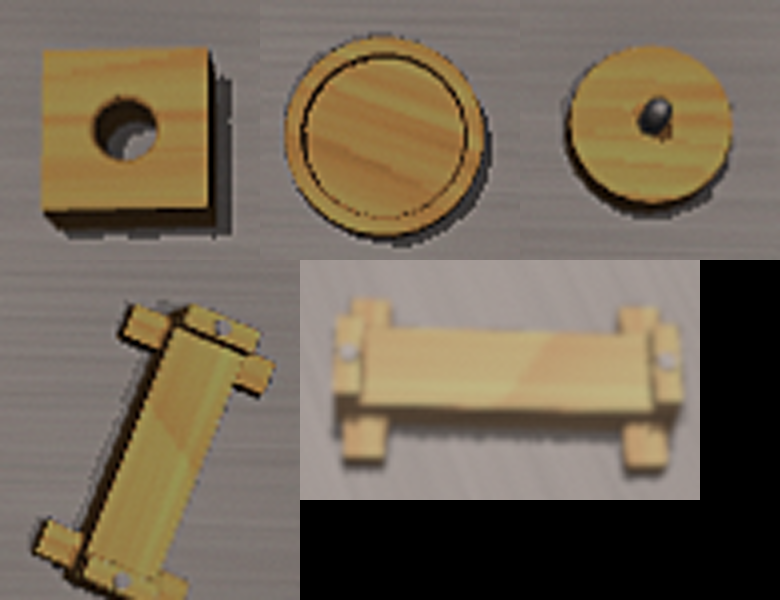

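The top crop shows the plunger shank top at about (96,231), the lug dots at about (119,217) and (98,253), and the plate lying skewed. In the other crops the bored block, dish, wooden post and bearer are all as described. I'll compute the positions next.

```bash
python3 - <<'E'
from h import *
np.set_printoptions(precision=4,suppress=True)
c=lambda x,y,s,ox,oy:((x+.5)/s-.5+ox,(y+.5)/s-.5+oy)
T=lambda x,y:c(x,y,5,70,195); S=lambda x,y:c(x-400,y,5,174,100)
print('shank',onz('top',T(132,180),.146),onz('side',S(586,72),.146))
for n,a in [('lugA',(246,112)),('lugB',(140,292))]: print(n,onz('top',T(*a),.083))
P=np.array([onz('top',T(*a),.054)[:2] for a in [(200,68),(338,105),(262,358),(110,320)]]);print('plate',P,P.mean(0))
print('stand',onz('top',T(220,224),.04))
B=np.array([onz('top',c(*a,4,170,115),.04)[:2] for a in [(42,50),(208,48),(208,208),(43,212)]]);print('block',B.mean(0),'hole',onz('top',c(126,127,4,170,115),.04))
print('dish',onz('top',c(126,136,4,250,200),.03))
print('rr',onz('top',c(131,125,4,326,130),.025),'posttop',onz('top',c(138,104,4,326,130),.052))
d=[onz('top',c(*a,4,415,205),.034) for a in [(224,68),(122,320)]]
e=[onz('side',c(*a,4,260,350),.034) for a in [(48,92),(366,100)]]
for q in(d,e): v=q[0]-q[1]; print('bear',q,(q[0]+q[1])/2,np.linalg.norm(v),np.degrees(np.arctan2(v[1],v[0])))
# colour segmentation of wood, both cams
for n in('top','side'):
    h=cv2.cvtColor(cv2.imread(f'pics/{n}0.png'),cv2.COLOR_BGR2HSV)
    m=cv2.inRange(h,(8,90,70),(35,255,255)); k,l,st,ce=cv2.connectedComponentsWithStats(m)
    for i in range(1,k):
        if st[i,4]>150: print(n,st[i],ce[i])
E
```

```text
shank [0.4657 0.3232 0.146 ] [0.463  0.3138 0.146 ]
lugA [0.5004 0.3073 0.083 ]
lugB [0.4318 0.3407 0.083 ]
plate [[0.5219 0.3363]
 [0.5085 0.2818]
 [0.4099 0.3033]
 [0.4232 0.3621]] [0.4659 0.3209]
stand [0.4625 0.3284 0.04  ]
block [0.6552 0.1673] hole [0.6562 0.1671 0.04  ]
dish [0.4826 0.0005 0.03  ]
rr [ 0.6373 -0.1546  0.025 ] posttop [ 0.6403 -0.1537  0.052 ]
bear [array([ 0.5149, -0.3726,  0.034 ]), array([ 0.3905, -0.3182,  0.034 ])] [ 0.4527 -0.3454  0.034 ] 0.1357227963363391 -23.591213739830426
bear [array([ 0.3894, -0.3168,  0.034 ]), array([ 0.5144, -0.3696,  0.034 ])] [ 0.4519 -0.3432  0.034 ] 0.13570447595623736 157.09889234250883
top [   0    9  172   79 7343] [86.4749 51.849 ]
top [338  68  46  10 360] [361.2111  72.4556]
top [ 274  115   38   41 1065] [292.5925 135.9277]
top [ 180  127   42   41 1480] [200.7736 146.9385]
top [ 338  141   41   40 1201] [358.3014 160.7019]
top [ 16 162  11  67 599] [ 21.3689 195.2287]
top [ 256  209   50   50 1871] [280.7435 233.8252]
top [ 436  216   48   78 1579] [456.6099 252.1501]
side [238  35  20  15 201] [247.5871  41.8109]
side [221  38  22  15 220] [230.5318  45.1318]
side [203  41  21  15 219] [212.3744  48.3242]
side [203  54  60  18 383] [230.9164  62.9869]
side [308  56  53  46 164] [331.1402  69.2683]
side [283 152  43  31 792] [302.5669 166.3359]
side [333 190  34  44 879] [350.4061 215.1365]
side [ 240  216   44   34 1194] [261.1851 232.6692]
side [422 229  26  25 212] [433.8962 241.8962]
side [338 251  39  31 849] [357.1932 266.5689]
side [463 292  17  20 163] [470.9264 300.638 ]
side [ 269  361   85   42 1777] [311.287  379.8824]
```

```bash
cat > ov.py <<'E'
from h import *
def rect(c,l,w,z,a):
    r=np.radians(a);M=np.array([[np.cos(r),-np.sin(r)],[np.sin(r),np.cos(r)]])
    q=np.array([[l,w],[l,-w],[-l,-w],[-l,w]])/2@M.T+c
    return np.c_[q,[z]*4]
def draw(im,n,P,o,s,col=(0,0,255)):
    q=(proj(n,P)-o+.5)*s-.5; cv2.polylines(im,[np.round(q*16).astype(int)],True,col,1,cv2.LINE_AA,4)
def shapes(S,body,ba,plate,pa,block,ka,dish,rr,be,bea):
    return dict(stack=[ring(S,.013,.146),ring(S,.022,.116),ring(body,.032,.096),rect(body,.092,.014,.083,ba),rect(plate,.104,.058,.054,pa)],
     block=[rect(block,.084,.084,.04,ka),ring(block,.016,.04)],dish=[ring(dish,.05,.03),ring(dish,.041,.03)],
     rr=[ring(rr,.042,.025),ring(rr,.005,.052)],be=[rect(be,.148,.036,.024,bea),rect(be,.124,.036,.024,bea),rect(be,.148,.036,.034,bea)])
W=dict(top=dict(stack=(70,195),block=(162,108),dish=(242,194),rr=(318,122),be=(415,212)),
       side=dict(stack=(174,100),block=(265,130),dish=(222,193),rr=(317,228),be=(271,340)))
def overlay(sh,out,s=4):
    rows=[]
    for n in('top','side'):
        t=cv2.imread(f'pics/{n}0.png'); r=[]
        for k,o in W[n].items():
            w=h=80
            im=cv2.resize(t[o[1]:o[1]+80,o[0]:o[0]+80],(160*2,160*2),interpolation=cv2.INTER_CUBIC)
            for P in sh[k]: draw(im,n,P,np.array(o),4)
            r.append(cv2.resize(im,(266,266),interpolation=cv2.INTER_AREA)if k!='x' else im)
        rows.append(r)
    g=[np.hstack([rows[0][0],rows[1][0],rows[0][4]]),np.hstack([rows[0][1],rows[0][2],rows[0][3]])]
    b=np.hstack(rows[1][1:4])
    cv2.imwrite(out,np.vstack(g+[b])[:798] if 0 else cv2.resize(np.vstack(g+[b]),(600,600)) if 0 else np.vstack(g)); cv2.imwrite(out.replace('.png','b.png'),np.hstack([rows[1][i] for i in(1,2,3)]))
E
python3 - <<'E'
from ov import *
sh=shapes((.4657,.3232),(.466,.3235),-26,(.466,.321),-13.5,(.6555,.167),0,(.4826,.0005),(.638,-.1545),(.4525,-.3445),-23.3)
overlay(sh,'pics/o1.png')
a=cv2.imread('pics/o1.png');b=cv2.imread('pics/o1b.png');
cv2.imwrite('pics/o1.png',np.vstack([a[:,:798],b[:,:798]])[:798].copy() if 0 else cv2.resize(np.vstack([a,b]),(600,600)))
E
```

```text
(no output)
```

View pics/o1.png

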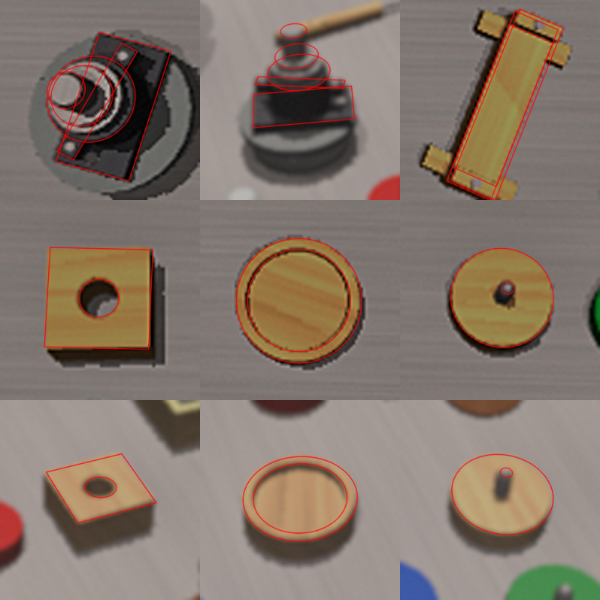

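```bash
python3 - <<'E'
from ov import *
c=lambda x,y,s,ox,oy:((x+.5)/s-.5+ox,(y+.5)/s-.5+oy)
T=lambda x,y:c(x,y,5,70,195); S=lambda x,y:c(x-400,y,5,174,100)
print(tri(T(132,180),S(586,70)))
sh=shapes((.4657,.3232),(.466,.3235),-26,(.466,.321),-13.5,(.6555,.167),0,(.4826,.0005),(.638,-.1545),(.4525,-.3445),-23.3)['stack']
sh+=[ring((.466,.322),.063,.04),rect((.466,.321),.104,.058,.04,-13.5)]
r=[]
for n,o in(('top',(75,195)),('side',(176,102))):
    im=crop(cv2.imread(f'pics/{n}0.png'),*o,80,80,5); im=cv2.convertScaleAbs(im,alpha=1.6)
    for P in sh: draw(im,n,P,np.array(o),5)
    r.append(im)
cv2.imwrite('pics/o2.png',np.hstack(r))
E
```

```text
(array([0.46594418, 0.32584478, 0.13923691]), np.float64(0.0011339188192518788))
```

View pics/o2.png

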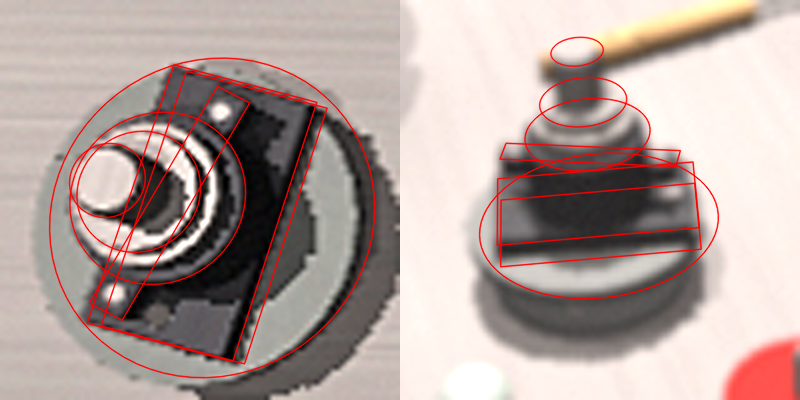

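The rest overlays fit, and the brightened stack does too. The shank top's side ellipse at (577,52) falls on the model. Now I'll work out the first move.

```bash
cat > go.py <<'E'
import sys,numpy as np
from bench import sensors
from scipy.spatial.transform import Rotation as R
x,y,z,yaw=map(float,sys.argv[1:5]); o=sensors.get_obs()
d=R.from_euler('xyz',o['ee_rot']).inv().apply(np.array([x,y,z])-o['tool_pos'])
n=int(np.ceil(np.linalg.norm(d)/.055)); dy=(np.degrees(o['ee_rot'][2])-yaw+90)%180-90
print('mm',np.round(d*1000,1),'total',np.round(d/.5,4),'rows',n,'each',np.round(d/.5/n,4),'spin deg',round(dy,2),'units',round(dy/5,3))
print('t',round(o['time'],2),'pos',np.round(o['tool_pos'],4),'yaw',round(np.degrees(o['ee_rot'][2]),2),'F',np.round(o['wrist_force'],1),'w',round(o['width'],4),'j6',round(o['joint_positions'][5],2))
E
python3 go.py .4657 .323 .215 154
```

```text
mm [-313.7  -77.5   14.5] total [-0.6275 -0.155   0.0291] rows 6 each [-0.1046 -0.0258  0.0048] spin deg 4.35 units 0.871
t 0.1 pos [0.2027 0.5108 0.2294] yaw 158.35 F [0.6 0.3 0.3] w 0.0936 j6 -0.1
```

Request:
arm_command:
  plan:
    - {"grip": -1,"slide": [-0.1046,-0.0258,0.0048],"spin": 0}
    - {"grip": -1,"slide": [-0.1046,-0.0258,0.0048],"spin": 0}
    - {"grip": -1,"slide": [-0.1046,-0.0258,0.0048],"spin": 0}
    - {"grip": -1,"slide": [-0.1046,-0.0258,0.0048],"spin": 0}
    - {"grip": -1,"slide": [-0.1046,-0.0258,0.0048],"spin": 0}
    - {"grip": -1,"slide": [-0.1046,-0.0258,0.0048],"spin": 0}
    - {"grip": -1,"slide": [0,0,0],"spin": 0.87}
    - {"grip": -1,"slide": [0,0,0],"spin": 0}
    - {"grip": -1,"slide": [0,0,0],"spin": 0}

```text
time: 1.23
tool_pos: [0.4655, 0.3238, 0.2159]
ee_rot: [-3.141, -0.0, 2.69]
wrist_force: [-0.0, 0.4, 0.4]
width: 0.0936
finger_force: 0.0
```

```bash
python3 go.py .4657 .323 .145 154
```

```text
mm [-0.5 -0.6 70.9] total [-0.0011 -0.0013  0.1418] rows 2 each [-0.0005 -0.0006  0.0709] spin deg 0.11 units 0.021
t 1.23 pos [0.4655 0.3238 0.2159] yaw 154.11 F [-0.   0.4  0.4] w 0.0936 j6 -0.61
```

Request:
arm_command:
  plan:
    - {"grip": -1,"slide": [-0.001,-0.001,0.06],"spin": 0}
    - {"grip": -1,"slide": [0,0,0.06],"spin": 0}
    - {"grip": -1,"slide": [0,0,0.022],"spin": 0}
    - {"grip": -1,"slide": [0,0,0],"spin": 0}
    - {"grip": 1,"slide": [0,0,0],"spin": 0}
    - {"grip": 1,"slide": [0,0,0],"spin": 0}
    - {"grip": 1,"slide": [0,0,0],"spin": 0}
    - {"grip": 1,"slide": [0,0,0],"spin": 0}
    - {"grip": 1,"slide": [0,0,0],"spin": 0}
    - {"grip": 1,"slide": [0,0,0],"spin": 0}

```text
time: 2.48
tool_pos: [0.4663, 0.3228, 0.1451]
ee_rot: [3.142, -0.0, 2.688]
wrist_force: [-0.9, 0.7, 0.2]
width: 0.0375
finger_force: 0.0
```

```bash
python3 go.py .4657 .323 .215 154
```

```text
mm [  0.6  -0.1 -69.9] total [ 0.0011 -0.0002 -0.1399] rows 2 each [ 0.0006 -0.0001 -0.0699] spin deg -0.0 units -0.0
t 2.48 pos [0.4663 0.3228 0.1451] yaw 154.0 F [-0.9  0.7  0.2] w 0.0375 j6 -0.61
```

Fingers close at about 75 mm/s, so I'll give them more time. Then lift straight up to inspect.

Request:
arm_command:
  plan:
    - {"grip": 1,"slide": [0,0,0]}
    - {"grip": 1,"slide": [0,0,0]}
    - {"grip": 1,"slide": [0,0,0]}
    - {"grip": 1,"slide": [0,0,0]}

```text
invalid input at $.plan[0]: expected keys grip, slide, spin
```

Request:
arm_command:
  plan:
    - {"grip": 1,"slide": [0,0,-0.02]}
    - {"grip": 1,"slide": [0,0,-0.06]}
    - {"grip": 1,"slide": [0,0,-0.08]}
    - {"grip": 1,"slide": [0,0,0]}
    - {"grip": 1,"slide": [0,0,0]}

```text
invalid input at $.plan[0]: expected keys grip, slide, spin
```

```bash
python3 go.py .656 .167 .225 154; python3 - <<'E'
from h import *
a=crop(cv2.cvtColor(snapshot('top'),cv2.COLOR_RGB2BGR),50,170,120,120,3.3)
b=crop(cv2.cvtColor(snapshot('side'),cv2.COLOR_RGB2BGR),154,20,120,160,2.5)
b=cv2.copyMakeBorder(b,0,0,0,0,0); a=cv2.resize(a,(400,400))
cv2.imwrite('pics/g1.png',cv2.convertScaleAbs(np.hstack([a,b]),alpha=1.5))
E
```

```text
mm [-238.9  -56.9  -79.9] total [-0.4777 -0.1137 -0.1599] rows 5 each [-0.0955 -0.0227 -0.032 ] spin deg -0.0 units -0.0
t 2.48 pos [0.4663 0.3228 0.1451] yaw 154.0 F [-0.9  0.7  0.2] w 0.0375 j6 -0.61
```

View pics/g1.png

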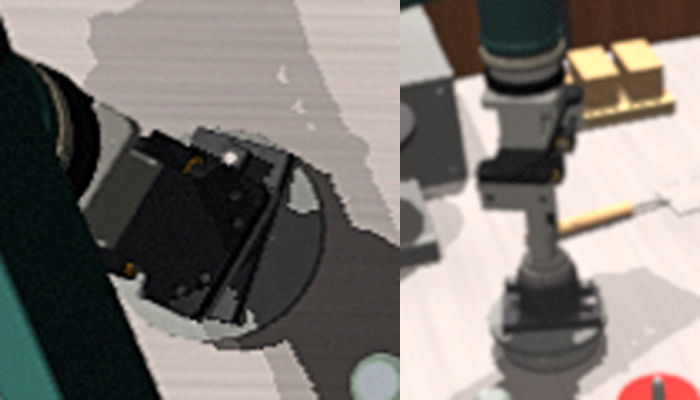

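The moves were refused because each row needs "spin". The picture shows the fingers straddling the shank with the stack undisturbed. Resending.

Request:
arm_command:
  plan:
    - {"grip": 1,"slide": [0,0,0],"spin": 0}
    - {"grip": 1,"slide": [0,0,0],"spin": 0}
    - {"grip": 1,"slide": [0,0,0],"spin": 0}
    - {"grip": 1,"slide": [0,0,0],"spin": 0}

```text
time: 3.08
tool_pos: [0.4663, 0.323, 0.1451]
ee_rot: [3.141, -0.0, 2.688]
wrist_force: [0.7, 0.3, -0.7]
width: 0.0252
finger_force: 30.0
```

Request:
arm_command:
  plan:
    - {"grip": 1,"slide": [0,0,-0.02],"spin": 0}
    - {"grip": 1,"slide": [0,0,-0.06],"spin": 0}
    - {"grip": 1,"slide": [0,0,-0.08],"spin": 0}
    - {"grip": 1,"slide": [0,0,0],"spin": 0}
    - {"grip": 1,"slide": [0,0,0],"spin": 0}

```text
time: 3.7
tool_pos: [0.4657, 0.3225, 0.2235]
ee_rot: [-3.14, -0.001, 2.688]
wrist_force: [0.2, -0.1, -3.3]
width: 0.0254
finger_force: 30.0
```

```bash
python3 go.py .656 .167 .225 154
```

```text
mm [-239.2  -56.3   -1.7] total [-0.4784 -0.1126 -0.0034] rows 5 each [-0.0957 -0.0225 -0.0007] spin deg -0.0 units -0.0
t 3.7 pos [0.4657 0.3225 0.2235] yaw 154.0 F [ 0.2 -0.1 -3.3] w 0.0254 j6 -0.61
```

Request:
arm_command:
  plan:
    - {"grip": 1,"slide": [-0.06,-0.0141,0],"spin": 0}
    - {"grip": 1,"slide": [-0.09,-0.0212,0],"spin": 0}
    - {"grip": 1,"slide": [-0.09,-0.0212,0],"spin": 0}
    - {"grip": 1,"slide": [-0.09,-0.0212,0],"spin": 0}
    - {"grip": 1,"slide": [-0.09,-0.0212,0],"spin": 0}
    - {"grip": 1,"slide": [-0.0584,-0.0137,0],"spin": 0}
    - {"grip": 1,"slide": [0,0,0],"spin": 0}
    - {"grip": 1,"slide": [0,0,0],"spin": 0}
    - {"grip": 1,"slide": [0,0,0],"spin": 0}

```text
time: 4.82
tool_pos: [0.6556, 0.1684, 0.2245]
ee_rot: [-3.141, -0.001, 2.689]
wrist_force: [0.2, 0.4, -2.3]
width: 0.0253
finger_force: 30.0
```

```bash
python3 go.py .656 .167 .080 154
```

```text
mm [ -1.2  -1.  144.5] total [-0.0024 -0.0021  0.289 ] rows 3 each [-0.0008 -0.0007  0.0963] spin deg 0.09 units 0.017
t 4.83 pos [0.6556 0.1684 0.2245] yaw 154.09 F [ 0.2  0.4 -2.3] w 0.0253 j6 -0.95
```

Request:
arm_command:
  plan:
    - {"grip": 1,"slide": [-0.0024,-0.0021,0.08],"spin": 0}
    - {"grip": 1,"slide": [0,0,0.08],"spin": 0}
    - {"grip": 1,"slide": [0,0,0.08],"spin": 0}
    - {"grip": 1,"slide": [0,0,0.045],"spin": 0}
    - {"grip": 1,"slide": [0,0,0],"spin": 0}
    - {"grip": 1,"slide": [0,0,0],"spin": 0}
    - {"grip": 1,"slide": [0,0,0],"spin": 0}

```text
time: 5.7
tool_pos: [0.6581, 0.1664, 0.0848]
ee_rot: [3.14, 0.003, 2.688]
wrist_force: [-0.7, 0.7, -2.5]
width: 0.0257
finger_force: 30.0
```

Request:
arm_command:
  plan:
    - {"grip": 1,"slide": [0,0,0.003],"spin": 0}
    - {"grip": 1,"slide": [0,0,0.002],"spin": 0}
    - {"grip": 1,"slide": [0,0,0],"spin": 0}

```text
time: 6.08
tool_pos: [0.6571, 0.1659, 0.08]
ee_rot: [-3.142, -0.0, 2.688]
wrist_force: [0.1, 0.2, -2.7]
width: 0.0258
finger_force: 30.0
```

Request:
arm_command:
  plan:
    - {"grip": 1,"slide": [0,0,0.003],"spin": 0}
    - {"grip": 1,"slide": [0,0,0.002],"spin": 0}
    - {"grip": 1,"slide": [0,0,0],"spin": 0}

```text
time: 6.45
tool_pos: [0.6571, 0.1659, 0.0773]
ee_rot: [-3.141, -0.0, 2.688]
wrist_force: [-0.3, -0.6, -3.0]
width: 0.0253
finger_force: 30.0
```

Request:
arm_command:
  plan:
    - {"grip": 1,"slide": [0,0,0.002],"spin": 0}
    - {"grip": 1,"slide": [0,0,0],"spin": 0}

```text
time: 6.7
tool_pos: [0.6573, 0.1659, 0.077]
ee_rot: [3.141, 0.0, 2.688]
wrist_force: [0.3, 0.4, -1.3]
width: 0.0253
finger_force: 30.0
```

Request:
arm_command:
  plan:
    - {"grip": 1,"slide": [0,0,0.001],"spin": 0}
    - {"grip": 1,"slide": [0,0,0],"spin": 0}

```text
time: 6.95
tool_pos: [0.6574, 0.166, 0.0769]
ee_rot: [3.141, 0.001, 2.688]
wrist_force: [-0.9, 0.5, 1.7]
width: 0.0257
finger_force: 30.0
```

In contact (force now upward). Release, let it settle, then rise.

Request:
arm_command:
  plan:
    - {"grip": -1,"slide": [0,0,0],"spin": 0}
    - {"grip": -1,"slide": [0,0,0],"spin": 0}
    - {"grip": -1,"slide": [0,0,0],"spin": 0}
    - {"grip": -1,"slide": [0,0,0],"spin": 0}
    - {"grip": -1,"slide": [0,0,-0.03],"spin": 0}
    - {"grip": -1,"slide": [0,0,-0.1],"spin": 0}
    - {"grip": -1,"slide": [0,0,-0.1],"spin": 0}
    - {"grip": -1,"slide": [0,0,0],"spin": 0}

```text
time: 7.95
tool_pos: [0.6601, 0.1665, 0.1997]
ee_rot: [3.133, 0.011, 2.688]
wrist_force: [-0.3, -0.2, 0.2]
width: 0.0935
finger_force: 0.0
```

```bash
python3 go.py .466 .323 .190 154
```

```text
mm [243.1  55.6   7.4] total [0.4863 0.1112 0.0147] rows 5 each [0.0973 0.0222 0.0029] spin deg 0.0 units 0.001
t 7.95 pos [0.6601 0.1665 0.1997] yaw 154.0 F [-0.3 -0.2  0.2] w 0.0935 j6 -0.95
```

```bash
python3 - <<'E'
from ov import *
r=[]
for n,o in(('top',(75,195)),('side',(176,102))):
    im=crop(cv2.cvtColor(snapshot(n),cv2.COLOR_RGB2BGR),*o,80,80,5); im=cv2.convertScaleAbs(im,alpha=1.6)
    for P in [ring((.466,.323),.027,.108),ring((.466,.323),.014,.108),ring((.466,.323),.032,.096),rect((.466,.322),.104,.058,.054,-13.5)]: draw(im,n,P,np.array(o),5)
    r.append(im)
cv2.imwrite('pics/o3.png',np.hstack(r))
E
```

```text
(no output)
```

View pics/o3.png

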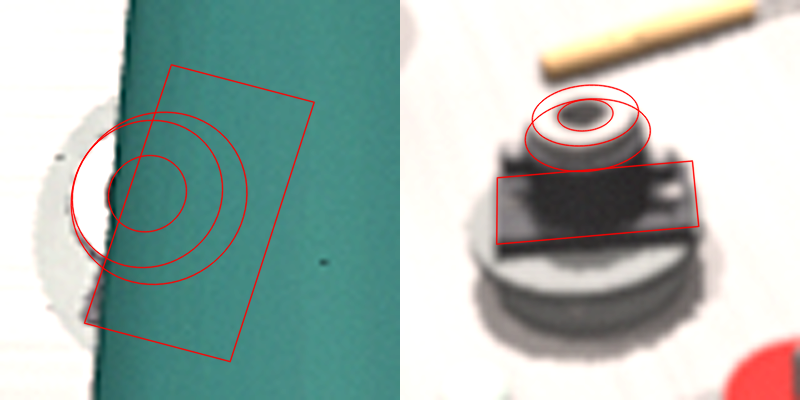

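The ring overlay matches in the side view (centre ~(585,113) in the crop); the arm blocks the top view. Next is the ring.

Request:
arm_command:
  plan:
    - {"grip": -1,"slide": [0.0973,0.0222,0],"spin": 0}
    - {"grip": -1,"slide": [0.0973,0.0222,0],"spin": 0}
    - {"grip": -1,"slide": [0.0973,0.0222,0],"spin": 0}
    - {"grip": -1,"slide": [0.0973,0.0222,0],"spin": 0}
    - {"grip": -1,"slide": [0.0973,0.0222,0],"spin": 0}
    - {"grip": -1,"slide": [0,0,0],"spin": 0}
    - {"grip": -1,"slide": [0,0,0],"spin": 0}
    - {"grip": -1,"slide": [0,0,0],"spin": 0}

```text
time: 9.05
tool_pos: [0.4635, 0.3215, 0.1902]
ee_rot: [-3.14, -0.001, 2.686]
wrist_force: [1.3, 0.2, -0.1]
width: 0.0939
finger_force: 0.0
```

```bash
python3 go.py .466 .323 .123 154
```

```text
mm [-1.6  2.5 67.2] total [-0.0032  0.0051  0.1343] rows 2 each [-0.0016  0.0025  0.0672] spin deg -0.09 units -0.017
t 9.05 pos [0.4635 0.3215 0.1902] yaw 153.91 F [ 1.3  0.2 -0.1] w 0.0939 j6 -0.61
```

Request:
arm_command:
  plan:
    - {"grip": -1,"slide": [-0.0032,0.0051,0.06],"spin": 0}
    - {"grip": -1,"slide": [0,0,0.06],"spin": 0}
    - {"grip": -1,"slide": [0,0,0.0143],"spin": 0}
    - {"grip": -1,"slide": [0,0,0],"spin": 0}
    - {"grip": -1,"slide": [0,0,0],"spin": 0}

```text
time: 9.68
tool_pos: [0.4665, 0.3243, 0.1256]
ee_rot: [3.139, 0.002, 2.687]
wrist_force: [0.4, 0.7, -0.4]
width: 0.0939
finger_force: 0.0
```

Request:
arm_command:
  plan:
    - {"grip": -1,"slide": [0,0,0],"spin": 0}
    - {"grip": -1,"slide": [0,0,0],"spin": 0}

```text
time: 9.93
tool_pos: [0.4658, 0.3243, 0.1248]
ee_rot: [3.14, 0.001, 2.688]
wrist_force: [-0.2, -0.6, 0.3]
width: 0.0942
finger_force: 0.0
```

Request:
arm_command:
  plan:
    - {"grip": -1,"slide": [0,-0.002,0.003],"spin": 0}
    - {"grip": 1,"slide": [0,0,0],"spin": 0}
    - {"grip": 1,"slide": [0,0,0],"spin": 0}
    - {"grip": 1,"slide": [0,0,0],"spin": 0}
    - {"grip": 1,"slide": [0,0,0],"spin": 0}
    - {"grip": 1,"slide": [0,0,0],"spin": 0}
    - {"grip": 1,"slide": [0,0,0],"spin": 0}
    - {"grip": 1,"slide": [0,0,0],"spin": 0}

```text
time: 10.92
tool_pos: [0.4651, 0.3233, 0.1225]
ee_rot: [3.141, 0.0, 2.688]
wrist_force: [0.2, 0.9, 0.0]
width: 0.0537
finger_force: 30.0
```

Gripped at 54 mm, tip ~1.5 mm above the body top. Lift.

Request:
arm_command:
  plan:
    - {"grip": 1,"slide": [0,0,-0.01],"spin": 0}
    - {"grip": 1,"slide": [0,0,-0.03],"spin": 0}
    - {"grip": 1,"slide": [0,0,-0.06],"spin": 0}
    - {"grip": 1,"slide": [0,0,-0.07],"spin": 0}
    - {"grip": 1,"slide": [0,0,0],"spin": 0}
    - {"grip": 1,"slide": [0,0,0],"spin": 0}

```text
time: 11.68
tool_pos: [0.4646, 0.3229, 0.2066]
ee_rot: [-3.141, -0.001, 2.688]
wrist_force: [-0.9, 0.3, -1.7]
width: 0.0537
finger_force: 30.0
```

```bash
python3 go.py .638 -.1545 .208 154
```

```text
mm [-365.1 -353.1   -1.3] total [-0.7302 -0.7062 -0.0026] rows 10 each [-0.073  -0.0706 -0.0003] spin deg 0.0 units 0.001
t 11.68 pos [0.4646 0.3229 0.2066] yaw 154.0 F [-0.9  0.3 -1.7] w 0.0537 j6 -0.61
```

Request:
arm_command:
  plan:
    - {"grip": 1,"slide": [-0.04,-0.0387,0],"spin": 0}
    - {"grip": 1,"slide": [-0.07,-0.0677,0],"spin": 0}
    - {"grip": 1,"slide": [-0.07,-0.0677,0],"spin": 0}
    - {"grip": 1,"slide": [-0.07,-0.0677,0],"spin": 0}
    - {"grip": 1,"slide": [-0.07,-0.0677,0],"spin": 0}
    - {"grip": 1,"slide": [-0.07,-0.0677,0],"spin": 0}
    - {"grip": 1,"slide": [-0.07,-0.0677,0],"spin": 0}
    - {"grip": 1,"slide": [-0.07,-0.0677,0],"spin": 0}
    - {"grip": 1,"slide": [-0.07,-0.0677,0],"spin": 0}
    - {"grip": 1,"slide": [-0.07,-0.0677,0],"spin": 0}

```text
time: 12.92
tool_pos: [0.6235, -0.1162, 0.2046]
ee_rot: [-3.141, -0.004, 2.688]
wrist_force: [0.7, -0.4, -1.9]
width: 0.0537
finger_force: 30.0
```

Request:
arm_command:
  plan:
    - {"grip": 1,"slide": [-0.06,-0.0582,0],"spin": 0}
    - {"grip": 1,"slide": [0,0,0],"spin": 0}
    - {"grip": 1,"slide": [0,0,0],"spin": 0}
    - {"grip": 1,"slide": [0,0,0],"spin": 0}

```text
time: 13.42
tool_pos: [0.6379, -0.1528, 0.2068]
ee_rot: [3.141, -0.001, 2.689]
wrist_force: [0.4, 0.2, -2.4]
width: 0.0536
finger_force: 30.0
```

```bash
python3 go.py .638 -.1545 .0595 154
```

```text
mm [ -1.1  -1.5 147.3] total [-0.0021 -0.003   0.2947] rows 3 each [-0.0007 -0.001   0.0982] spin deg 0.09 units 0.019
t 13.43 pos [ 0.6379 -0.1528  0.2068] yaw 154.09 F [ 0.4  0.2 -2.4] w 0.0536 j6 -1.44
```

Request:
arm_command:
  plan:
    - {"grip": 1,"slide": [-0.002,-0.003,0.07],"spin": 0}
    - {"grip": 1,"slide": [0,0,0.08],"spin": 0}
    - {"grip": 1,"slide": [0,0,0.08],"spin": 0}
    - {"grip": 1,"slide": [0,0,0.055],"spin": 0}
    - {"grip": 1,"slide": [0,0,0.005],"spin": 0}
    - {"grip": 1,"slide": [0,0,0],"spin": 0}
    - {"grip": 1,"slide": [0,0,0],"spin": 0}
    - {"grip": 1,"slide": [0,0,0],"spin": 0}

```text
time: 14.42
tool_pos: [0.6395, -0.1562, 0.0643]
ee_rot: [3.141, 0.003, 2.688]
wrist_force: [-0.5, -0.4, -1.3]
width: 0.0542
finger_force: 30.0
```

Request:
arm_command:
  plan:
    - {"grip": 1,"slide": [0,0,0.003],"spin": 0}
    - {"grip": 1,"slide": [0,0,0],"spin": 0}
    - {"grip": 1,"slide": [0,0,0],"spin": 0}

```text
time: 14.8
tool_pos: [0.6385, -0.156, 0.0608]
ee_rot: [3.142, -0.0, 2.688]
wrist_force: [0.1, -0.1, -0.9]
width: 0.0536
finger_force: 30.0
```

Request:
arm_command:
  plan:
    - {"grip": 1,"slide": [0,0,0.004],"spin": 0}
    - {"grip": 1,"slide": [0,0,0.002],"spin": 0}
    - {"grip": 1,"slide": [0,0,0],"spin": 0}
    - {"grip": 1,"slide": [0,0,0],"spin": 0}

```text
time: 15.3
tool_pos: [0.6386, -0.156, 0.0579]
ee_rot: [3.141, 0.0, 2.688]
wrist_force: [-0.6, -0.2, -2.0]
width: 0.0536
finger_force: 30.0
```

Request:
arm_command:
  plan:
    - {"grip": 1,"slide": [0,0,0.002],"spin": 0}
    - {"grip": 1,"slide": [0,0,0.001],"spin": 0}
    - {"grip": 1,"slide": [0,0,0],"spin": 0}

```text
time: 15.68
tool_pos: [0.6385, -0.156, 0.0565]
ee_rot: [3.141, -0.0, 2.688]
wrist_force: [-0.4, 0.0, -1.3]
width: 0.0535
finger_force: 30.0
```

Request:
arm_command:
  plan:
    - {"grip": 1,"slide": [0,0,0.0015],"spin": 0}
    - {"grip": 1,"slide": [0,0,0],"spin": 0}

```text
time: 15.92
tool_pos: [0.6385, -0.156, 0.0564]
ee_rot: [3.142, 0.0, 2.688]
wrist_force: [-2.1, 0.7, 2.5]
width: 0.0537
finger_force: 30.0
```

Contact. Release and rise.

Request:
arm_command:
  plan:
    - {"grip": -1,"slide": [0,0,0],"spin": 0}
    - {"grip": -1,"slide": [0,0,0],"spin": 0}
    - {"grip": -1,"slide": [0,0,0],"spin": 0}
    - {"grip": -1,"slide": [0,0,0],"spin": 0}
    - {"grip": -1,"slide": [0,0,-0.03],"spin": 0}
    - {"grip": -1,"slide": [0,0,-0.1],"spin": 0}
    - {"grip": -1,"slide": [0,0,-0.1],"spin": 0}
    - {"grip": -1,"slide": [0,0,-0.04],"spin": 0}
    - {"grip": -1,"slide": [0,0,0],"spin": 0}

```text
time: 17.05
tool_pos: [0.6399, -0.1564, 0.1949]
ee_rot: [3.141, 0.007, 2.688]
wrist_force: [0.3, -0.5, -0.5]
width: 0.0941
finger_force: 0.0
```

```bash
python3 go.py .466 .323 .190 154; python3 - <<'E'
from ov import *
r=[]
n='top'; t=cv2.cvtColor(snapshot(n),cv2.COLOR_RGB2BGR); s=cv2.cvtColor(snapshot('side'),cv2.COLOR_RGB2BGR)
L=[('top',t,(75,195)),('top',t,(162,108)),('side',s,(176,102)),('side',s,(317,228))]
for n,f,o in L:
    im=cv2.convertScaleAbs(crop(f,*o,80,80,5),alpha=1.5)
    if r==[]:
        for P in [ring((.466,.323),.032,.096),rect((.466,.323),.092,.014,.083,-26),rect((.466,.322),.104,.058,.054,-13.5)]: draw(im,n,P,np.array(o),5)
    r.append(im[50:350])
cv2.imwrite('pics/o4.png',np.vstack([np.hstack(r[:2]),np.hstack(r[2:])]))
E
```

```text
mm [366.5 354.7   2.6] total [0.7329 0.7094 0.0052] rows 10 each [0.0733 0.0709 0.0005] spin deg 0.01 units 0.001
t 17.05 pos [ 0.6399 -0.1564  0.1949] yaw 154.01 F [ 0.3 -0.5 -0.5] w 0.0941 j6 -1.44
```

View pics/o4.png

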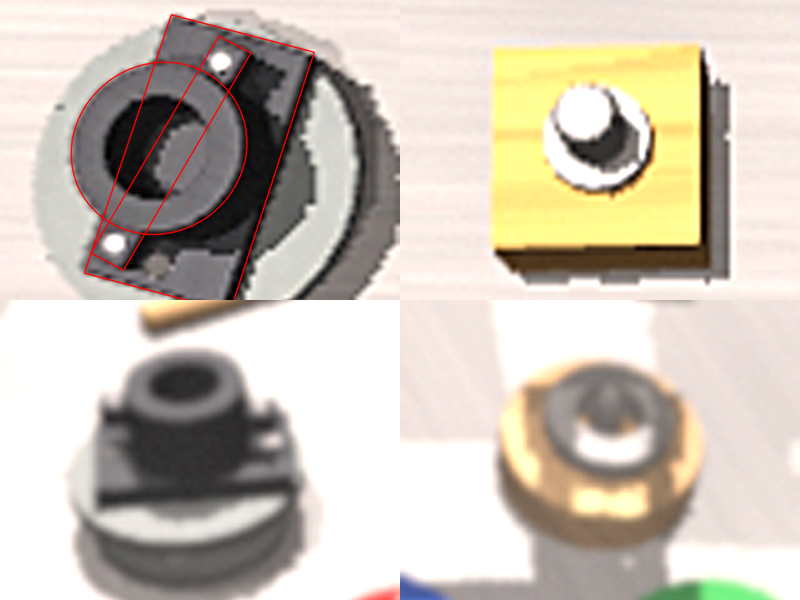

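The plunger sits centred in the block and the ring is flat round its post. The body circle and lugs match the model. Go back for the body.

Request:
arm_command:
  plan:
    - {"grip": -1,"slide": [0.0733,0.0709,0],"spin": 0}
    - {"grip": -1,"slide": [0.0733,0.0709,0],"spin": 0}
    - {"grip": -1,"slide": [0.0733,0.0709,0],"spin": 0}
    - {"grip": -1,"slide": [0.0733,0.0709,0],"spin": 0}
    - {"grip": -1,"slide": [0.0733,0.0709,0],"spin": 0}
    - {"grip": -1,"slide": [0.0733,0.0709,0],"spin": 0}
    - {"grip": -1,"slide": [0.0733,0.0709,0],"spin": 0}
    - {"grip": -1,"slide": [0.0733,0.0709,0],"spin": 0}
    - {"grip": -1,"slide": [0.0733,0.0709,0],"spin": 0}
    - {"grip": -1,"slide": [0.0733,0.0709,0],"spin": 0}

```text
time: 18.4
tool_pos: [0.4628, 0.3242, 0.1884]
ee_rot: [-3.138, -0.002, 2.688]
wrist_force: [0.8, 0.8, 0.3]
width: 0.0939
finger_force: 0.0
```

Request:
arm_command:
  plan:
    - {"grip": -1,"slide": [0,0,0],"spin": 0}
    - {"grip": -1,"slide": [0,0,0],"spin": 0}
    - {"grip": -1,"slide": [0,0,0],"spin": 0}

```text
time: 18.77
tool_pos: [0.4648, 0.322, 0.19]
ee_rot: [-3.14, -0.0, 2.686]
wrist_force: [0.7, -0.6, -0.1]
width: 0.094
finger_force: 0.0
```

```bash
python3 go.py .466 .323 .093 153
```

```text
mm [-0.6  1.6 97. ] total [-0.0013  0.0032  0.1939] rows 2 each [-0.0006  0.0016  0.097 ] spin deg 0.9 units 0.18
t 18.77 pos [0.4648 0.322  0.19  ] yaw 153.9 F [ 0.7 -0.6 -0.1] w 0.094 j6 -0.61
```

Request:
arm_command:
  plan:
    - {"grip": -1,"slide": [0,0.002,0.08],"spin": 0.18}
    - {"grip": -1,"slide": [0,0,0.08],"spin": 0}
    - {"grip": -1,"slide": [0,0,0.034],"spin": 0}
    - {"grip": -1,"slide": [0,0,0],"spin": 0}
    - {"grip": -1,"slide": [0,0,0],"spin": 0}
    - {"grip": -1,"slide": [0,0,0],"spin": 0}
    - {"grip": -1,"slide": [0,0,0],"spin": 0}

```text
time: 19.65
tool_pos: [0.4655, 0.3246, 0.095]
ee_rot: [3.14, 0.001, 2.672]
wrist_force: [0.5, 0.7, 0.3]
width: 0.0939
finger_force: 0.0
```

Request:
arm_command:
  plan:
    - {"grip": -1,"slide": [0,-0.002,0.003],"spin": 0}
    - {"grip": 1,"slide": [0,0,0],"spin": 0}
    - {"grip": 1,"slide": [0,0,0],"spin": 0}
    - {"grip": 1,"slide": [0,0,0],"spin": 0}
    - {"grip": 1,"slide": [0,0,0],"spin": 0}
    - {"grip": 1,"slide": [0,0,0],"spin": 0}
    - {"grip": 1,"slide": [0,0,0],"spin": 0}

```text
time: 20.52
tool_pos: [0.4647, 0.3237, 0.0922]
ee_rot: [3.141, 0.0, 2.672]
wrist_force: [1.0, 2.0, -0.9]
width: 0.0647
finger_force: 30.0
```

Request:
arm_command:
  plan:
    - {"grip": 1,"slide": [0,0,0],"spin": 0}
    - {"grip": 1,"slide": [0,0,-0.008],"spin": 0}
    - {"grip": 1,"slide": [0,0,-0.02],"spin": 0}
    - {"grip": 1,"slide": [0,0,-0.05],"spin": 0}
    - {"grip": 1,"slide": [0,0,-0.08],"spin": 0}
    - {"grip": 1,"slide": [0,0,-0.04],"spin": 0}
    - {"grip": 1,"slide": [0,0,0],"spin": 0}
    - {"grip": 1,"slide": [0,0,0],"spin": 0}

```text
time: 21.52
tool_pos: [0.4636, 0.3226, 0.1896]
ee_rot: [-3.139, -0.002, 2.672]
wrist_force: [0.3, 0.1, -6.1]
width: 0.0644
finger_force: 30.0
```

```bash
python3 go.py .4826 .0005 .190 153
```

```text
mm [-1.627e+02 -2.787e+02  2.000e-01] total [-3.254e-01 -5.574e-01  3.000e-04] rows 6 each [-0.0542 -0.0929  0.0001] spin deg 0.1 units 0.019
t 21.52 pos [0.4636 0.3226 0.1896] yaw 153.1 F [ 0.3  0.1 -6.1] w 0.0644 j6 -0.59
```

Request:
arm_command:
  plan:
    - {"grip": 1,"slide": [-0.024,-0.0404,0],"spin": 0}
    - {"grip": 1,"slide": [-0.046,-0.0794,0],"spin": 0}
    - {"grip": 1,"slide": [-0.046,-0.0794,0],"spin": 0}
    - {"grip": 1,"slide": [-0.046,-0.0794,0],"spin": 0}
    - {"grip": 1,"slide": [-0.046,-0.0794,0],"spin": 0}
    - {"grip": 1,"slide": [-0.046,-0.0794,0],"spin": 0}
    - {"grip": 1,"slide": [-0.046,-0.0794,0],"spin": 0}
    - {"grip": 1,"slide": [-0.0254,-0.0406,0],"spin": 0}
    - {"grip": 1,"slide": [0,0,0],"spin": 0}
    - {"grip": 1,"slide": [0,0,0],"spin": 0}

```text
time: 22.78
tool_pos: [0.4827, 0.0017, 0.1898]
ee_rot: [-3.141, -0.003, 2.672]
wrist_force: [-0.4, -0.1, -6.1]
width: 0.0643
finger_force: 30.0
```

```bash
python3 go.py .4826 .0005 .062 153
```

```text
mm [ -0.8  -1.  127.8] total [-0.0016 -0.0021  0.2557] rows 3 each [-0.0005 -0.0007  0.0852] spin deg 0.11 units 0.021
t 22.77 pos [0.4827 0.0017 0.1898] yaw 153.11 F [-0.4 -0.1 -6.1] w 0.0643 j6 -1.22
```

Request:
arm_command:
  plan:
    - {"grip": 1,"slide": [0,0,0.05],"spin": 0}
    - {"grip": 1,"slide": [0,0,0.08],"spin": 0}
    - {"grip": 1,"slide": [0,0,0.08],"spin": 0}
    - {"grip": 1,"slide": [0,0,0.04],"spin": 0}
    - {"grip": 1,"slide": [0,0,0.006],"spin": 0}
    - {"grip": 1,"slide": [0,0,0],"spin": 0}
    - {"grip": 1,"slide": [0,0,0],"spin": 0}
    - {"grip": 1,"slide": [0,0,0],"spin": 0}
    - {"grip": 1,"slide": [0,0,0],"spin": 0}

```text
time: 23.9
tool_pos: [0.4839, 0.0011, 0.0638]
ee_rot: [3.141, 0.001, 2.672]
wrist_force: [-0.8, -0.0, -5.6]
width: 0.0648
finger_force: 30.0
```

```bash
python3 go.py .4826 .0005 .058 153
```

```text
mm [ 0.9 -1.1  5.8] total [ 0.0018 -0.0022  0.0117] rows 1 each [ 0.0018 -0.0022  0.0117] spin deg 0.1 units 0.02
t 23.9 pos [0.4839 0.0011 0.0638] yaw 153.1 F [-0.8 -0.  -5.6] w 0.0648 j6 -1.22
```

Request:
arm_command:
  plan:
    - {"grip": 1,"slide": [0.001,-0.001,0.004],"spin": 0}
    - {"grip": 1,"slide": [0,0,0.003],"spin": 0}
    - {"grip": 1,"slide": [0,0,0.002],"spin": 0}
    - {"grip": 1,"slide": [0,0,0],"spin": 0}
    - {"grip": 1,"slide": [0,0,0],"spin": 0}

```text
time: 24.52
tool_pos: [0.4829, 0.0009, 0.0587]
ee_rot: [3.141, 0.0, 2.672]
wrist_force: [0.0, 0.2, -6.2]
width: 0.0644
finger_force: 30.0
```

Request:
arm_command:
  plan:
    - {"grip": 1,"slide": [0,0,0.001],"spin": 0}
    - {"grip": 1,"slide": [0,0,0.001],"spin": 0}
    - {"grip": 1,"slide": [0,0,0],"spin": 0}

```text
time: 24.9
tool_pos: [0.483, 0.0009, 0.0582]
ee_rot: [3.141, 0.0, 2.672]
wrist_force: [-1.4, 0.1, -1.7]
width: 0.0641
finger_force: 30.0
```

Request:
arm_command:
  plan:
    - {"grip": 1,"slide": [0,0,0.001],"spin": 0}
    - {"grip": 1,"slide": [0,0,0],"spin": 0}

```text
time: 25.15
tool_pos: [0.483, 0.0009, 0.0581]
ee_rot: [3.141, 0.001, 2.672]
wrist_force: [-3.8, 0.7, 4.7]
width: 0.0648
finger_force: 30.0
```

Request:
arm_command:
  plan:
    - {"grip": -1,"slide": [0,0,0],"spin": 0}
    - {"grip": -1,"slide": [0,0,0],"spin": 0}
    - {"grip": -1,"slide": [0,0,0],"spin": 0}
    - {"grip": -1,"slide": [0,0,0],"spin": 0}
    - {"grip": -1,"slide": [0,0,-0.03],"spin": 0}
    - {"grip": -1,"slide": [0,0,-0.1],"spin": 0}
    - {"grip": -1,"slide": [0,0,-0.1],"spin": 0}
    - {"grip": -1,"slide": [0,0,-0.03],"spin": 0}
    - {"grip": -1,"slide": [0,0,0],"spin": 0}

```text
time: 26.28
tool_pos: [0.4834, 0.0009, 0.1884]
ee_rot: [3.14, 0.003, 2.672]
wrist_force: [0.2, 0.7, -0.2]
width: 0.0936
finger_force: 0.0
```

```bash
python3 go.py .466 .322 .190 153; python3 - <<'E'
from ov import *
r=[]
t=cv2.cvtColor(snapshot('top'),cv2.COLOR_RGB2BGR); s=cv2.cvtColor(snapshot('side'),cv2.COLOR_RGB2BGR)
for n,f,o in [('top',t,(75,195)),('side',s,(176,102))]:
    im=cv2.convertScaleAbs(crop(f,*o,80,80,5),alpha=1.7)
    for P in [ring((.466,.322),.017,.062),rect((.466,.322),.104,.058,.054,-14.5)]: draw(im,n,P,np.array(o),5)
    r.append(im)
cv2.imwrite('pics/o5.png',np.hstack(r))
E
```

```text
mm [160.8 278.5  -1.7] total [ 0.3216  0.557  -0.0034] rows 6 each [ 0.0536  0.0928 -0.0006] spin deg 0.1 units 0.021
t 26.27 pos [0.4834 0.0009 0.1884] yaw 153.1 F [ 0.2  0.7 -0.2] w 0.0936 j6 -1.22
```

View pics/o5.png

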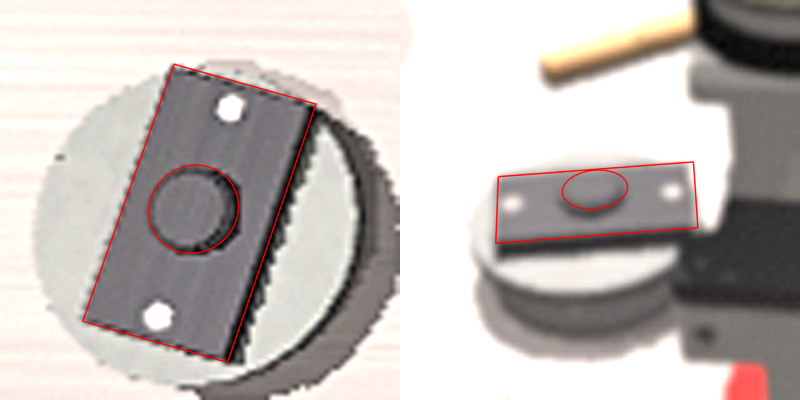

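The plate overlay matches: centre (.466,.322), yaw −14.5°. Move there with tool yaw 165.5°.

Request:
arm_command:
  plan:
    - {"grip": -1,"slide": [0.0536,0.0928,0],"spin": 0}
    - {"grip": -1,"slide": [0.0536,0.0928,0],"spin": 0}
    - {"grip": -1,"slide": [0.0536,0.0928,0],"spin": 0}
    - {"grip": -1,"slide": [0.0536,0.0928,0],"spin": 0}
    - {"grip": -1,"slide": [0.0536,0.0928,0],"spin": 0}
    - {"grip": -1,"slide": [0.0536,0.0928,0],"spin": 0}
    - {"grip": -1,"slide": [0,0,0],"spin": -0.82}
    - {"grip": -1,"slide": [0,0,0],"spin": -0.83}
    - {"grip": -1,"slide": [0,0,0],"spin": -0.83}
    - {"grip": -1,"slide": [0,0,0],"spin": 0}

```text
time: 27.62
tool_pos: [0.4644, 0.3215, 0.1845]
ee_rot: [-3.138, -0.003, 2.888]
wrist_force: [-1.1, 0.1, 0.1]
width: 0.094
finger_force: 0.0
```

```bash
python3 go.py .466 .322 .0685 165.5
```

```text
mm [ -1.9   1.3 116. ] total [-0.0037  0.0026  0.232 ] rows 3 each [-0.0012  0.0009  0.0773] spin deg -0.04 units -0.008
t 27.62 pos [0.4644 0.3215 0.1845] yaw 165.46 F [-1.1  0.1  0.1] w 0.094 j6 -0.81
```

Request:
arm_command:
  plan:
    - {"grip": -1,"slide": [-0.002,0.001,0.08],"spin": 0}
    - {"grip": -1,"slide": [0,0,0.08],"spin": 0}
    - {"grip": -1,"slide": [0,0,0.062],"spin": 0}
    - {"grip": -1,"slide": [0,0,0],"spin": 0}
    - {"grip": -1,"slide": [0,0,0],"spin": 0}
    - {"grip": -1,"slide": [0,0,0],"spin": 0}
    - {"grip": -1,"slide": [0,0,0],"spin": 0}
    - {"grip": -1,"slide": [0,0,0],"spin": 0}

```text
time: 28.62
tool_pos: [0.4668, 0.3224, 0.077]
ee_rot: [3.14, 0.001, 2.889]
wrist_force: [-0.4, -0.6, 0.2]
width: 0.0942
finger_force: 0.0
```

```bash
python3 go.py .466 .322 .0675 165.5
```

```text
mm [ 0.7 -0.6  9.5] total [ 0.0015 -0.0012  0.0191] rows 1 each [ 0.0015 -0.0012  0.0191] spin deg 0.0 units 0.0
t 28.62 pos [0.4668 0.3224 0.077 ] yaw 165.5 F [-0.4 -0.6  0.2] w 0.0942 j6 -0.81
```

Request:
arm_command:
  plan:
    - {"grip": -1,"slide": [0,0,0.014],"spin": 0}
    - {"grip": -1,"slide": [0,0,0],"spin": 0}
    - {"grip": -1,"slide": [0,0,0],"spin": 0}
    - {"grip": -1,"slide": [0,0,0],"spin": 0}

```text
time: 29.12
tool_pos: [0.4665, 0.3222, 0.0692]
ee_rot: [3.141, 0.0, 2.889]
wrist_force: [-0.4, 0.1, 0.1]
width: 0.0944
finger_force: 0.0
```

Request:
arm_command:
  plan:
    - {"grip": -1,"slide": [0,0,0.003],"spin": 0}
    - {"grip": 1,"slide": [0,0,0],"spin": 0}
    - {"grip": 1,"slide": [0,0,0],"spin": 0}
    - {"grip": 1,"slide": [0,0,0],"spin": 0}
    - {"grip": 1,"slide": [0,0,0],"spin": 0}
    - {"grip": 1,"slide": [0,0,0],"spin": 0}
    - {"grip": 1,"slide": [0,0,0],"spin": 0}
    - {"grip": 1,"slide": [0,0,0],"spin": 0}

```text
time: 30.12
tool_pos: [0.4666, 0.3225, 0.0677]
ee_rot: [3.141, 0.0, 2.889]
wrist_force: [0.6, 1.8, -0.3]
width: 0.0578
finger_force: 30.0
```

Request:
arm_command:
  plan:
    - {"grip": 1,"slide": [0,0,0],"spin": 0}
    - {"grip": 1,"slide": [0,0,-0.008],"spin": 0}
    - {"grip": 1,"slide": [0,0,-0.02],"spin": 0}
    - {"grip": 1,"slide": [0,0,-0.05],"spin": 0}
    - {"grip": 1,"slide": [0,0,-0.08],"spin": 0}
    - {"grip": 1,"slide": [0,0,-0.08],"spin": 0}
    - {"grip": 1,"slide": [0,0,0],"spin": 0}
    - {"grip": 1,"slide": [0,0,0],"spin": 0}

```text
time: 31.12
tool_pos: [0.4656, 0.3216, 0.1848]
ee_rot: [-3.139, -0.002, 2.889]
wrist_force: [-1.1, -0.2, -6.4]
width: 0.0576
finger_force: 30.0
```

```bash
python3 go.py .4525 -.3445 .190 156.7
```

```text
mm [-154.1 -648.2   -4.1] total [-0.3082 -1.2963 -0.0082] rows 13 each [-0.0237 -0.0997 -0.0006] spin deg 8.8 units 1.76
t 31.12 pos [0.4656 0.3216 0.1848] yaw 165.5 F [-1.1 -0.2 -6.4] w 0.0576 j6 -0.81
```

Request:
arm_command:
  plan:
    - {"grip": 1,"slide": [-0.01,-0.0432,0],"spin": 0}
    - {"grip": 1,"slide": [-0.0205,-0.0864,0],"spin": 0}
    - {"grip": 1,"slide": [-0.0205,-0.0864,0],"spin": 0}
    - {"grip": 1,"slide": [-0.0205,-0.0864,0],"spin": 0}
    - {"grip": 1,"slide": [-0.0205,-0.0864,0],"spin": 0}
    - {"grip": 1,"slide": [-0.0205,-0.0864,0],"spin": 0}
    - {"grip": 1,"slide": [-0.0205,-0.0864,0],"spin": 0}
    - {"grip": 1,"slide": [-0.0205,-0.0864,0],"spin": 0}
    - {"grip": 1,"slide": [-0.0205,-0.0864,0],"spin": 0}
    - {"grip": 1,"slide": [-0.0205,-0.0864,0],"spin": 0}

```text
time: 32.38
tool_pos: [0.4558, -0.1014, 0.1846]
ee_rot: [-3.141, -0.004, 2.888]
wrist_force: [1.0, -0.1, -4.5]
width: 0.0577
finger_force: 30.0
```

Request:
arm_command:
  plan:
    - {"grip": 1,"slide": [-0.0205,-0.0864,0],"spin": 0}
    - {"grip": 1,"slide": [-0.0205,-0.0864,0],"spin": 0}
    - {"grip": 1,"slide": [-0.0205,-0.0864,0],"spin": 0}
    - {"grip": 1,"slide": [-0.0205,-0.0864,0],"spin": 0}
    - {"grip": 1,"slide": [-0.0205,-0.0864,0],"spin": 0}
    - {"grip": 1,"slide": [-0.0102,-0.0435,0],"spin": 0}
    - {"grip": 1,"slide": [0,0,0],"spin": 0.88}
    - {"grip": 1,"slide": [0,0,0],"spin": 0.88}
    - {"grip": 1,"slide": [0,0,0],"spin": 0}
    - {"grip": 1,"slide": [0,0,0],"spin": 0}

```text
time: 33.62
tool_pos: [0.4525, -0.3433, 0.186]
ee_rot: [3.141, -0.001, 2.736]
wrist_force: [0.1, 0.0, -5.0]
width: 0.058
finger_force: 30.0
```

```bash
python3 go.py .4525 -.3445 .056 156.7;  python3 - <<'E'
from ov import *
r=[]
t=cv2.cvtColor(snapshot('top'),cv2.COLOR_RGB2BGR); s=cv2.cvtColor(snapshot('side'),cv2.COLOR_RGB2BGR)
for n,f,o in [('top',t,(405,175)),('side',s,(255,300))]:
    im=crop(f,*o,120,120,3.333)
    for P in [rect((.4525,-.3445),.148,.036,.034,-23.3)]: draw(im,n,P,np.array(o),3.333)
    r.append(im)
cv2.imwrite('pics/o6.png',np.hstack(r))
E
```

```text
mm [ -0.7  -1.2 130. ] total [-0.0014 -0.0023  0.26  ] rows 3 each [-0.0005 -0.0008  0.0867] spin deg 0.08 units 0.016
t 33.62 pos [ 0.4525 -0.3433  0.186 ] yaw 156.78 F [ 0.1  0.  -5. ] w 0.058 j6 -1.91
```

View pics/o6.png

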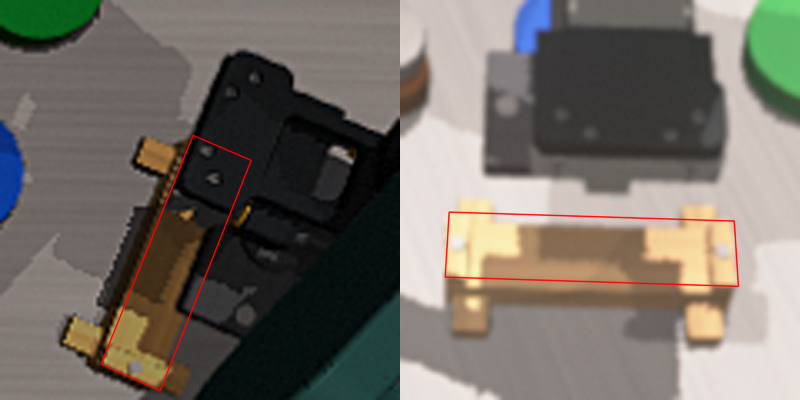

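The plate hangs over the bearer, aligned with it. The bearer overlay fits its corners at crop (446,212) to (738,286). Lower it.

Request:
arm_command:
  plan:
    - {"grip": 1,"slide": [-0.0005,0,0.05],"spin": 0}
    - {"grip": 1,"slide": [0,0,0.08],"spin": 0}
    - {"grip": 1,"slide": [0,0,0.08],"spin": 0}
    - {"grip": 1,"slide": [0,0,0.04],"spin": 0}
    - {"grip": 1,"slide": [0,0,0.006],"spin": 0}
    - {"grip": 1,"slide": [0,0,0],"spin": 0}
    - {"grip": 1,"slide": [0,0,0],"spin": 0}
    - {"grip": 1,"slide": [0,0,0],"spin": 0}
    - {"grip": 1,"slide": [0,0,0],"spin": 0}

```text
time: 34.85
tool_pos: [0.4534, -0.3441, 0.0593]
ee_rot: [-3.141, 0.001, 2.735]
wrist_force: [0.1, 0.4, -4.4]
width: 0.0576
finger_force: 30.0
```

```bash
python3 go.py .4525 -.3445 .0525 156.7
```

```text
mm [ 0.7 -0.7  6.8] total [ 0.0014 -0.0014  0.0137] rows 1 each [ 0.0014 -0.0014  0.0137] spin deg 0.01 units 0.001
t 34.85 pos [ 0.4534 -0.3441  0.0593] yaw 156.71 F [ 0.1  0.4 -4.4] w 0.0576 j6 -1.91
```

Request:
arm_command:
  plan:
    - {"grip": 1,"slide": [0.001,0,0.006],"spin": 0}
    - {"grip": 1,"slide": [0,0,0.003],"spin": 0}
    - {"grip": 1,"slide": [0,0,0.002],"spin": 0}
    - {"grip": 1,"slide": [0,0,0],"spin": 0}
    - {"grip": 1,"slide": [0,0,0],"spin": 0}

```text
time: 35.48
tool_pos: [0.4527, -0.3437, 0.0531]
ee_rot: [3.142, 0.0, 2.735]
wrist_force: [0.3, -0.3, -5.4]
width: 0.0576
finger_force: 30.0
```

Request:
arm_command:
  plan:
    - {"grip": 1,"slide": [0,0,0.002],"spin": 0}
    - {"grip": 1,"slide": [0,0,0.001],"spin": 0}
    - {"grip": 1,"slide": [0,0,0],"spin": 0}

```text
time: 35.85
tool_pos: [0.4527, -0.3437, 0.0518]
ee_rot: [3.142, 0.0, 2.735]
wrist_force: [-0.6, 0.2, -4.0]
width: 0.0578
finger_force: 30.0
```

Request:
arm_command:
  plan:
    - {"grip": 1,"slide": [0,0,0.0015],"spin": 0}
    - {"grip": 1,"slide": [0,0,0],"spin": 0}

```text
time: 36.1
tool_pos: [0.4527, -0.3437, 0.0517]
ee_rot: [3.142, 0.0, 2.735]
wrist_force: [-2.8, 1.7, 1.3]
width: 0.0578
finger_force: 30.0
```

Seated. Release, rise and withdraw.

Request:
arm_command:
  plan:
    - {"grip": -1,"slide": [0,0,0],"spin": 0}
    - {"grip": -1,"slide": [0,0,0],"spin": 0}
    - {"grip": -1,"slide": [0,0,0],"spin": 0}
    - {"grip": -1,"slide": [0,0,0],"spin": 0}
    - {"grip": -1,"slide": [0,0,-0.03],"spin": 0}
    - {"grip": -1,"slide": [0,0,-0.1],"spin": 0}
    - {"grip": -1,"slide": [0,0,-0.1],"spin": 0}
    - {"grip": -1,"slide": [0,0,-0.08],"spin": 0}
    - {"grip": -1,"slide": [0,0,0],"spin": 0}
    - {"grip": -1,"slide": [0,0,0],"spin": 0}

```text
time: 37.35
tool_pos: [0.4525, -0.3435, 0.2055]
ee_rot: [3.141, -0.001, 2.735]
wrist_force: [0.9, 0.1, 0.6]
width: 0.0935
finger_force: 0.0
```

```bash
python3 go.py .34 -.22 .21 156.7
```

```text
mm [152.1  68.9  -4.4] total [ 0.3042  0.1378 -0.0088] rows 4 each [ 0.0761  0.0345 -0.0022] spin deg 0.0 units 0.001
t 37.35 pos [ 0.4525 -0.3435  0.2055] yaw 156.7 F [0.9 0.1 0.6] w 0.0935 j6 -1.91
```

Request:
arm_command:
  plan:
    - {"grip": -1,"slide": [0.076,0.0345,0],"spin": 0}
    - {"grip": -1,"slide": [0.076,0.0345,0],"spin": 0}
    - {"grip": -1,"slide": [0.076,0.0345,0],"spin": 0}
    - {"grip": -1,"slide": [0.076,0.0345,0],"spin": 0}
    - {"grip": -1,"slide": [0,0,0],"spin": 0}
    - {"grip": -1,"slide": [0,0,0],"spin": 0}
    - {"grip": -1,"slide": [0,0,0],"spin": 0}

```text
time: 38.22
tool_pos: [0.3407, -0.2207, 0.2052]
ee_rot: [3.141, -0.001, 2.735]
wrist_force: [0.9, 0.6, 0.5]
width: 0.0942
finger_force: 0.0
```

```bash
python3 - <<'E'
from ov import *
im={n:cv2.cvtColor(snapshot(n),cv2.COLOR_RGB2BGR) for n in('top','side')}
b=(.4525,-.3445)
L=[('top',(415,212)),('side',(271,335)),('top',(242,194)),('side',(317,190)),('top',(162,108)),('side',(222,193))]
r=[]
for n,o in L:
    c=cv2.convertScaleAbs(cv2.resize(im[n][o[1]:o[1]+80,o[0]:o[0]+80],(264,264),interpolation=cv2.INTER_CUBIC),alpha=1.3)
    if len(r)<2:
        draw(c,n,rect(b,.104,.058,.038,-23.3),np.array(o),3.3)
    r.append(c)
cv2.imwrite('pics/f.png',np.vstack([np.hstack(r[:3]),np.hstack(r[3:])]))
# candlestick shift check
for n,(x,y,w,h) in(('top',(270,110,45,48)),('side',(328,185,45,50))):
    o=cv2.imread(f'pics/{n}0.png')[y:y+h,x:x+w]; print(n,cv2.absdiff(o,im[n][y:y+h,x:x+w]).mean())
E
```

```text
top 7.330401234567901
side 27.181333333333335
```

View pics/f.png

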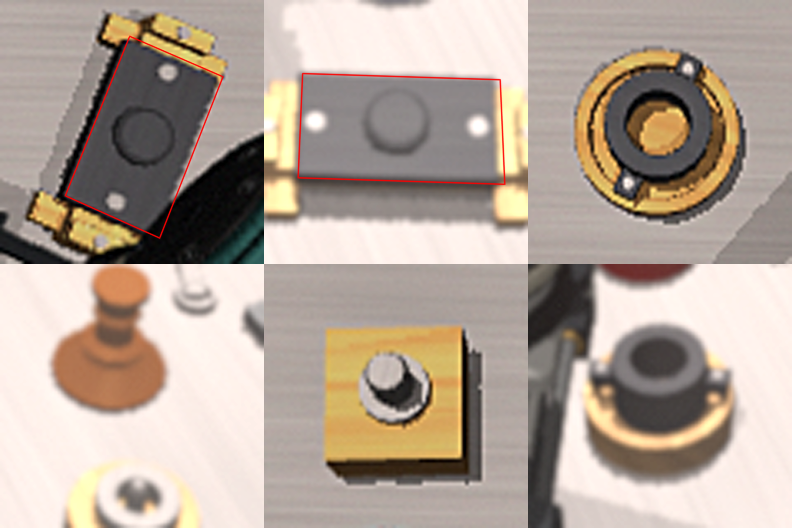

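All four parts are seated, with the plate flat on the bearer between the stops. The candlestick's side-view difference needs a quick check.

```bash
python3 - <<'E'
from h import *
for n,(x,y,w,h) in(('top',(270,110,45,48)),('side',(328,185,45,50))):
    g=lambda im:im[y:y+h,x:x+w]
    for im in (cv2.imread(f'pics/{n}0.png'),cv2.cvtColor(snapshot(n),cv2.COLOR_RGB2BGR)):
        m=cv2.inRange(cv2.cvtColor(g(im),cv2.COLOR_BGR2HSV),(3,110,30),(20,255,255)); p=cv2.findNonZero(m); print(n,cv2.boundingRect(p),p.mean((0,1)),g(im).mean())
E
```

```text
top (4, 5, 38, 41) [22.82312338 26.03796376] 75.72422839506173
top (4, 5, 39, 41) [22.85542169 26.05421687] 82.93395061728395
side (6, 6, 32, 43) [22.34504391 30.68130489] 117.85614814814815
side (6, 6, 32, 43) [22.31003812 30.7433291 ] 145.00444444444443
```

The candlestick hasn't moved; only the brightness changed. Handing in.

```bash
python3 -c "
from bench import ticket
print(ticket.close_job())"
```

```text
the job is handed in; nothing more can be done
None
```

The mould is taken apart in order, each part set down on its own rest, the candlestick has not moved, and the job was handed in at about 38 s; no verdict came back.

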